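# Squeeze the lid tabs, turn, and open the locking canister

## Robot

A 6-joint arm with a two-finger parallel gripper is mounted at the origin on a cart in front of the work surface, level with it; the furniture and walls round the work are solid. World frame = base frame: x ahead of the robot, y to its left, z up, the work surface at z = 0. Lengths are in m, angles in rad, forces in N, time in s.
With the tool pointing down it reaches from about 0.225 to 0.875 m from the base axis. Payload 3.4 kg.
Tool frame: the origin (TCP) lies at the very end of the fingers, on their centre line; the grasp point (between the pads) lies 19 mm behind it (manip.pinch_z is the distance from the TCP to the grasp point, in m); z points along the fingers, y is the line along which they close (so a half turn about z gives the same grasp; the last joint's range is limited). The gripper opens to 85 mm and grips with 20 to 120 N. Pads are 22 mm wide; open, the fingers measure 114 mm over their backs; the gripper's body (76 mm by 85 mm) begins 54 mm behind the grasp point. The pads swing forward as they close: fully open they stand 13 mm farther back than shut.
Start: joints at [-1.384, 0.276, 1.505, -0, 1.361, -0.121], TCP at [0.174, -0.548, 0.231] pointing down, gripper open.
Joint ranges: [-2.89, 2.89], [-0.75, 2.08], [0.22, 2.7], [-1.18, 4.32], [0.11, 2.71], [-2.7, 2.7]. Speed limits (rad/s): [2.57, 2.57, 3.14, 3.14, 3.14, 3.14].

## Interface

Orientations are given as a unit quaternion [w, x, y, z].
In Python, from rig import manip gives the robot as it stands. The module is installed in compiled form; this text tells all that it offers.
- The arm moves only by the shell command python3 -m jog 'ROWS' [FORCE]. ROWS is JSON, a list of rows, each an object of numbers: "dx", "dy", "dz": the shift along the tool's x, y, z each as a share of 25 cm, from -1 to 1; "ax", "ay", "az": the turn, a rotation vector about the tool's x, y, z each as a share of 90 degrees, from -1 to 1; "grip": the opening, from -1 (shut) to 1 (fully open), so that 0 is half open. A call has 1 to 5 rows; each row is the pose to reach, as a shift and turn from the pose commanded when the call began, along the tool's axes at that moment; what a row does not reach only later rows make up. A row lasts 1/12 s, in which the tool goes at most 41.7 mm and 7.16 degrees, less where a joint would pass 70% of its speed; a pose out of reach is approached as far as the arm can. A call with a number of a shift or a turn outside -1 to 1 is refused whole. A call with a gripper value outside its range is refused whole. The fingers move at their own pace and stop on an object; FORCE is the grip in N (left out, the last holds). Time passes only in rows, so rows that repeat a pose let the fingers close. It gives the time, the measured TCP pose, the force, the opening and the grip force at its end, in the units of the state.
- manip.get_state(): the state, without advancing time (a new reading comes with each control period).
- manip.get_image(name): name is "side" or "top"; returns a dict with "img" (384x512x3 uint8, red, green, blue), "mtx" (3x3 intrinsics, pixels), "world_to_cam" (4x4, takes a point from world to camera coordinates). Camera axes: x right, y down, z forward; pixel columns grow to the right and rows downward; lengths in m; the calibration is good to about 2 mm. A picture is of the moment at which its call begins. There is no depth.
- manip.sign_off(): hands the job in; it is judged then, once.
The state is a dict: "clock": time; "qpos": joint angles; "qd": joint speeds; "effort": joint torques, N m; "position": TCP position; "ee_rot": TCP orientation; "contact_force": force on the tool from outside, world axes, zero at the start; "moment": the same for the moment, N m; "width": finger opening in m; "gripper_force": force on a finger pad.
Only numpy, scipy, OpenCV 4.12 (cv2) and the standard library are available. Lean on these libraries where they do the work, as an engineer would, in place of code of your own. Each camera call takes 0.05 s, during which the arm holds its last target. There are 200 camera calls.

## Task

Open the canister that has the locking lid and lay its lid on the chopping board: squeeze the two tabs on the lid together, keep them squeezed while you turn the lid counterclockwise (seen from above) until you feel it come gently against its stop, and still squeezing lift it straight off. Set the lid down flat, tabs up, well inside the edges of the board, without dropping it; never wrench the lid against its lock or its stop, and leave the other things where they are.

Things in the scene. Friction and masses are not known exactly. Their poses are not given: they have to be found in the camera images.
- canister: locking canister: white, ribbed, 97 mm across, in a low round grey foot 116 mm across fixed to the worktop: it cannot slide, turn or tip. On its rim a grey collar 95 mm across, top 159 mm above the worktop. Origin: centre of the foot on the worktop; z up along the lid's axis. While the lid is locked its axes are parallel to the canister's (0.1 rad of play)
- lid_grip (a point): middle of the squeeze grip of its lid, on the lid's axis, halfway up the tabs; z up. Two upright grey tabs stand at its +y and -y sides: 24 mm wide (along x), 8 mm thick, from 15.5 mm below to 15.5 mm above this point, flat outer faces 58 mm apart at rest, a white hub 26 mm square between them. The lid's disc (92 mm across, 6 mm thick) has its upper face 17.5 mm below this point
- lid_foot (a point): centre of the lid's flat round underside, on which it stands: a plug 57 mm across under the disc, 54.5 mm below lid_grip, axes alike. The plug sits in the canister's neck with 1.5 mm of play all round; closed, this point is 128 mm above the worktop. Lifted 36 mm the lid is clear of the canister
- tab_a (a joint): how far the tab at the lid's +y side is pressed in: 0 at rest, 0.0065 m fully in, at a firm end stop (tabs' outer faces then 45 mm apart). Spring: 8.5 N to start, 19.5 N fully in; a squeeze of 21 to 28 N holds both in
- tab_b (a joint): how far the tab at the lid's -y side is pressed in; as tab_a. The lock bolts are free of the lock once both tabs are in by more than 5.5 mm
- lid: the whole lid, about 135 g, origin and axes as lid_foot. It turns counterclockwise seen from above (+x towards +y) to open, only while both tabs are fully in. Two lugs hold it down until it is at its stop, where slots let them out; it lifts off at the stop and up to 0.12 rad before it. Backing off 0.05 rad takes the load off the stop. Tabs let go before it is out catch it again
- board: wooden chopping board, 220 mm (x) by 320 mm (y), 21 mm thick, lying loose on the worktop, 1.2 kg. Origin: centre of its underside; its upper face is 21 mm above that
- plain_canister: the other canister, a like white ribbed one, 97 mm across, but with a plain flat round wooden lid without tabs; 147 mm high with its lid; to be left alone. Origin: centre of its underside
- onion: onion, 78 mm across, 85 mm high; bystander. Origin at its underside
- garlic: garlic bulb, 60 mm across, 58 mm high; bystander. Origin at its underside
- lemon: lemon, 72 x 55 x 56 mm; bystander. Origin at its underside
- mug: white mug with a handle, 82 x 114 mm, 91 mm high; bystander. Origin at its underside
- seat (a point): point in the canister on its axis where the closed lid's foot sits, 128 mm above the worktop. The stop inside the neck differs from unit to unit and cannot be seen: the turning lid meets it after 0.6 to 1.1 rad, felt as a rising twist. Free turning takes under 0.25 N m; at about 0.8 N m the lid is wrenched, against its lock or its stop
Things that resemble listed ones, but are neither listed nor needed, are in the scene too. What is shaped like the canister but pink is not meant.

How it is judged:
By the outcome, as a careful person would: the job done as asked, in the order asked, and still so for the second after the job is handed in, with the robot touching nothing.
It also fails if it takes over 64 s, if anything falls off the work surface, if the arm or the gripper's body presses on something with over 40 N, if the wrist force passes 120 N, or if a joint passes its speed limit or range.

## Working session

There is one attempt and no reset: what is moved stays moved. The work goes in short steps, Python scripts to look and compute and a shell command to move; the robot and the scene stay as the last step left them, time stands still between calls to the robot, and variables do not carry over. Pictures are saved under pics/ and viewed, at most 10 in all, crops included, and the job is handed in when it is done.

```bash
mkdir -p pics
python3 - <<'E'
from rig import manip
import cv2,numpy as np,json
for n in("side","top"):
    r=manip.get_image(n); cv2.imwrite(f"pics/{n}0.png",cv2.resize(r["img"][:,:,::-1],(800,600),interpolation=cv2.INTER_CUBIC)); cv2.imwrite(f"pics/{n}_raw.png",r["img"][:,:,::-1])
    print(n,r["mtx"].tolist(),np.round(r["world_to_cam"],4).tolist())
print(manip.get_state())
E
```

```text
side [[456.4924279647958, 0.0, 249.77934764936083], [0.0, 456.4924279647958, 195.84146650477317], [0.0, 0.0, 1.0]] [[0.9987, -0.0467, 0.0197, -0.5442], [-0.0055, -0.4867, -0.8736, 0.1298], [0.0504, 0.8723, -0.4863, 1.5194], [0.0, 0.0, 0.0, 1.0]]
top [[431.48371126050415, 0.0, 258.8839855990272], [0.0, 431.48371126050415, 191.7114170725763], [0.0, 0.0, 1.0]] [[0.0028, -1.0, 0.0024, 0.0346], [-0.9864, -0.0031, -0.1644, 0.5558], [0.1644, -0.0019, -0.9864, 1.2559], [0.0, 0.0, 0.0, 1.0]]
{'clock': 0.1, 'qpos': array([-1.38400488e+00,  2.76545414e-01,  1.50599982e+00, -9.20928744e-06,
        1.36072360e+00, -1.21000938e-01]), 'qd': array([ 1.57714023e-04, -1.57079240e-03, -3.65181240e-03, -4.29574953e-05,
        2.38979129e-04, -1.06732903e-03]), 'effort': array([ 1.48324489e-03, -4.17700052e+01, -2.46405101e+01, -1.34341976e-04,
        5.79892279e-03, -9.01500272e-06]), 'position': array([ 0.17410185, -0.54751083,  0.23052111]), 'ee_rot': array([-8.37492027e-04,  9.88180840e-01,  1.53290331e-01, -3.20645010e-05]), 'contact_force': array([0.78715511, 0.13348155, 0.32639829]), 'moment': array([-0.04446641, -0.03784469, -0.01317444]), 'gripper_force': 0.0, 'width': 0.08534703950434407}
```

View pics/top0.png

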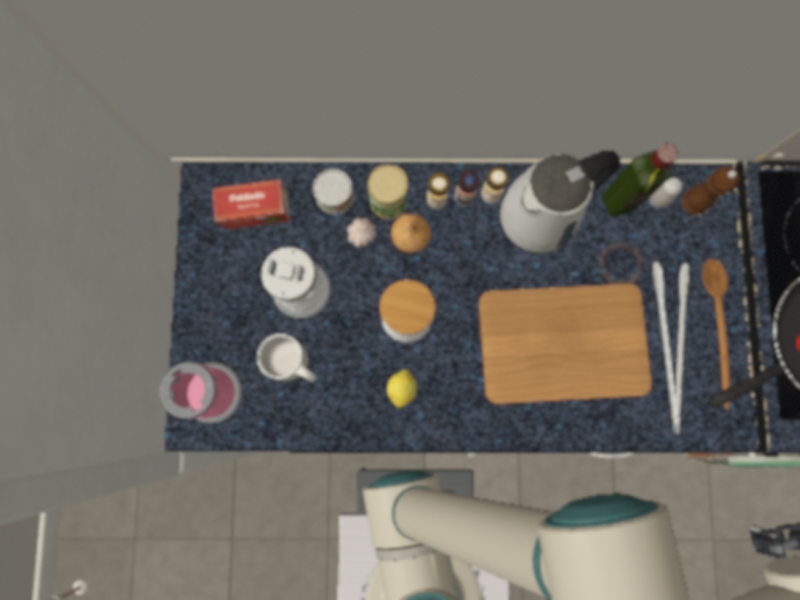

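View pics/side0.png

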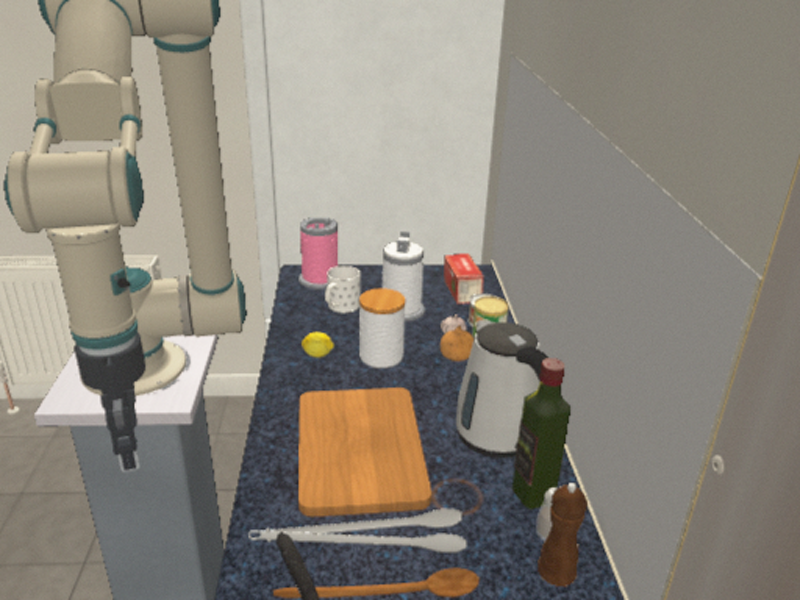

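Top: locking canister's lid at about (288,272), with two tabs left/right of the hub; the board spans (480..650, 285..403). Side: lid at about (403,250). I'll enlarge the canister in both views.

```bash
python3 - <<'E'
import cv2,numpy as np
t=cv2.imread("pics/top_raw.png")[145:215,150:230]; s=cv2.imread("pics/side_raw.png")[140:215,225:295]
f=lambda a:cv2.resize(a,(400,400*a.shape[0]//a.shape[1]),interpolation=cv2.INTER_CUBIC)
a,b=f(t),f(s);h=max(a.shape[0],b.shape[0]);o=np.zeros((h,800,3),np.uint8);o[:a.shape[0],:400]=a;o[:b.shape[0],400:]=b
cv2.imwrite("pics/crop0.png",o)
E
cat > h.py <<'E'
import cv2,numpy as np
C={"side":(np.array([[456.4924,0,249.7793],[0,456.4924,195.8415],[0,0,1]]),np.array([[0.9987,-0.0467,0.0197,-0.5442],[-0.0055,-0.4867,-0.8736,0.1298],[0.0504,0.8723,-0.4863,1.5194]])),
"top":(np.array([[431.4837,0,258.884],[0,431.4837,191.7114],[0,0,1]]),np.array([[0.0028,-1,0.0024,0.0346],[-0.9864,-0.0031,-0.1644,0.5558],[0.1644,-0.0019,-0.9864,1.2559]]))}
def unproj(n,u,v,z):
    K,W=C[n];R=W[:,:3];c=-R.T@W[:,3];d=R.T@np.linalg.inv(K)@[u,v,1];return c+d*(z-c[2])/d[2]
def proj(n,P):
    K,W=C[n];p=K@(W[:,:3]@np.asarray(P).T+W[:,3:]);return (p[:2]/p[2]).T
E
```

```text
(no output)
```

View pics/crop0.png

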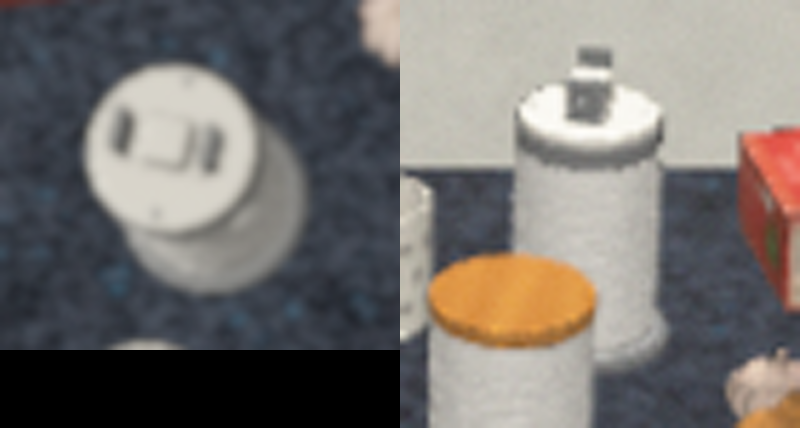

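Run:
```python
from h import *
from scipy.optimize import least_squares
top=lambda x,y:(150+(x+.5)/5-.5,145+(y+.5)/5-.5)
sd=lambda x,y:(225+(x-400+.5)/5.714-.5,140+(y+.5)/5.714-.5)
a=unproj("top",*top(170.5,149.5),.165); b=unproj("side",*sd(590,114),.165); print(a,b)
c=(a[:2]+b[:2])/2
# board corners (800 view, /1.5625)
for x,y in((565,285),(565,402),(480,343),(650,343)): print("edge",unproj("top",(x+.5)/1.5625-.5,(y+.5)/1.5625-.5,.021).round(3))
print("board c",unproj("top",565.5/1.5625-.5,343.5/1.5625-.5,.021))
t=cv2.imread("pics/top_raw.png");s=cv2.imread("pics/side_raw.png")
psi=np.radians(-10.6)
def box(x0,x1,y0,y1,z0,z1):
    P=np.array([[x,y,z] for z in(z0,z1) for x,y in((x0,y0),(x1,y0),(x1,y1),(x0,y1))]);R=np.array([[np.cos(psi),-np.sin(psi)],[np.sin(psi),np.cos(psi)]])
    P[:,:2]=P[:,:2]@R.T+c;return P
def draw(im,n,u0,v0,w,h):
    k=400//w if n=="top" else 5.714; k=10
    o=cv2.resize(im[v0:v0+h,u0:u0+w],None,fx=k,fy=k,interpolation=cv2.INTER_CUBIC)
    L=[]
    for B in(box(-.012,.012,.021,.029,.167,.198),box(-.012,.012,-.029,-.021,.167,.198)):
        q=proj(n,B);L+= [q[:4],q[4:]]
    th=np.linspace(0,6.28,40);L.append(proj(n,np.c_[c[0]+.046*np.cos(th),c[1]+.046*np.sin(th),0*th+.165]))
    for q,col in zip(L,[(0,0,255),(0,255,0)]*2+[(255,0,0)]): cv2.polylines(o,[((q-[u0,v0]+.5)*k-.5).round().astype(int)],True,col,1)
    return o
o=np.hstack([draw(t,"top",163,153,40,42),draw(s,"side",240,143,38,42)]);cv2.imwrite("pics/ov.png",o);print(o.shape,c)
```

```text
[0.58326167 0.24370096 0.165     ] [0.58238209 0.23780748 0.165     ]
edge [ 0.591 -0.28   0.021]
edge [ 0.362 -0.272  0.021]
edge [ 0.475 -0.111  0.021]
edge [ 0.476 -0.442  0.021]
board c [ 0.47556646 -0.27627717  0.021     ]
(420, 780, 3) [0.58282188 0.24075422]
```

View pics/ov.png

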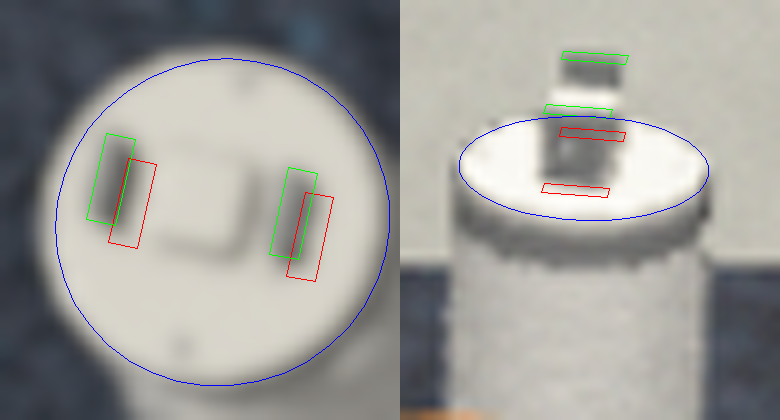

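The overlay fits within about 1 mm: lid axis at about (0.583, 0.2415), yaw about -10.6°. Board centre is about (0.476, -0.276). I'm moving over the lid.

```bash
cat >> h.py <<'E'
def delta(x,y,z,psi):
    """shares to type for world target, heading psi (deg) of tool x, tool down"""
    from rig import manip
    from scipy.spatial.transform import Rotation as Ro
    s=manip.get_state();q=s["ee_rot"];R=Ro.from_quat([*q[1:],q[0]])
    T=Ro.from_euler("z",psi,degrees=True)*Ro.from_euler("x",180,degrees=True)
    print("t",round(s["clock"],2),"d",(R.inv().apply(np.array([x,y,z])-s["position"])/.25).round(4),"a",((R.inv()*T).as_rotvec()/(np.pi/2)).round(4),"F",s["contact_force"].round(1),"M",s["moment"].round(2),"w",round(s["width"],4),"g",s["gripper_force"],"q",s["qpos"].round(2))
E
R='[{"dx":0.0,"dy":0.0,"dz":-0.2}]'
python3 -m jog '[{"dx":0.55,"dy":-0.55,"dz":-0.2,"grip":1},{"dx":0.55,"dy":-0.55,"dz":-0.2,"grip":1},{"dx":0.55,"dy":-0.55,"dz":-0.2,"grip":1},{"dx":0.55,"dy":-0.55,"dz":-0.2,"grip":1},{"dx":0.55,"dy":-0.55,"dz":-0.2,"grip":1}]' 25
python3 -m jog '[{"dx":0.55,"dy":-0.55,"grip":1},{"dx":0.55,"dy":-0.55,"grip":1},{"dx":0.55,"dy":-0.55,"grip":1},{"dx":0.55,"dy":-0.55,"grip":1},{"dx":0.55,"dy":-0.55,"grip":1}]'
python3 -m jog '[{"dx":0.55,"dy":-0.55,"grip":1},{"dx":0.55,"dy":-0.55,"grip":1},{"dx":0.55,"dy":-0.55,"grip":1},{"dx":0.55,"dy":-0.55,"grip":1},{"dx":0.55,"dy":-0.55,"grip":1}]'
python3 -c "
from h import *
delta(.583,.2415,.25,-10.6)"
```

```text
t 0.1 d [ 2.5149 -2.5123 -0.0732] a [-1.100e-03  1.000e-04  3.137e-01] F [0.8 0.1 0.3] M [-0.04 -0.04 -0.01] w 0.0853 g 0.0 q [-1.38  0.28  1.51 -0.    1.36 -0.12]schema error: expected keys dx, dy, dz, ax, ay, az, grip
schema error: expected keys dx, dy, dz, ax, ay, az, grip
schema error: expected keys dx, dy, dz, ax, ay, az, grip
```

```bash
python3 -m jog '[{"dx":0.55,"dy":-0.55,"dz":-0.2,"ax":0,"ay":0,"az":0,"grip":1},{"dx":0.55,"dy":-0.55,"dz":-0.2,"ax":0,"ay":0,"az":0,"grip":1},{"dx":0.55,"dy":-0.55,"dz":-0.2,"ax":0,"ay":0,"az":0,"grip":1},{"dx":0.55,"dy":-0.55,"dz":-0.2,"ax":0,"ay":0,"az":0,"grip":1},{"dx":0.55,"dy":-0.55,"dz":-0.2,"ax":0,"ay":0,"az":0,"grip":1}]' 25
python3 -m jog '[{"dx":0.55,"dy":-0.55,"dz":0,"ax":0,"ay":0,"az":0,"grip":1},{"dx":0.55,"dy":-0.55,"dz":0,"ax":0,"ay":0,"az":0,"grip":1},{"dx":0.55,"dy":-0.55,"dz":0,"ax":0,"ay":0,"az":0,"grip":1},{"dx":0.55,"dy":-0.55,"dz":0,"ax":0,"ay":0,"az":0,"grip":1},{"dx":0.55,"dy":-0.55,"dz":0,"ax":0,"ay":0,"az":0,"grip":1}]'
python3 -m jog '[{"dx":0.55,"dy":-0.55,"dz":0,"ax":0,"ay":0,"az":0,"grip":1},{"dx":0.55,"dy":-0.55,"dz":0,"ax":0,"ay":0,"az":0,"grip":1},{"dx":0.55,"dy":-0.55,"dz":0,"ax":0,"ay":0,"az":0,"grip":1},{"dx":0.55,"dy":-0.55,"dz":0,"ax":0,"ay":0,"az":0,"grip":1},{"dx":0.55,"dy":-0.55,"dz":0,"ax":0,"ay":0,"az":0,"grip":1}]'
python3 -c "
from h import *
delta(.583,.2415,.26,-10.6)"
```

```text
clock: 0.52
position: [0.2642, -0.3726, 0.2816]
ee_rot: [-0.001, 0.988, 0.153, 0.0]
contact_force: [0.9, -0.3, -0.2]
width: 0.0853
gripper_force: 0.0
clock: 0.93
position: [0.3534, -0.1991, 0.2812]
ee_rot: [-0.001, 0.988, 0.154, 0.0]
contact_force: [0.1, -0.0, 0.2]
width: 0.0855
gripper_force: 0.0
clock: 1.35
position: [0.4431, -0.0265, 0.2811]
ee_rot: [-0.001, 0.988, 0.154, 0.0]
contact_force: [0.2, -1.0, 0.2]
width: 0.0856
gripper_force: 0.0
t 1.35 d [ 0.8599 -0.8501  0.086 ] a [-9.000e-04 -2.000e-04  3.151e-01] F [ 0.2 -1.   0.2] M [ 0.02 -0.02 -0.07] w 0.0856 g 0.0 q [-0.22  0.05  1.67  0.    1.43  1.04]
```

```bash
python3 -m jog '[{"dx":0.54,"dy":-0.53,"dz":0.05,"ax":0,"ay":0,"az":0,"grip":1},{"dx":0.54,"dy":-0.53,"dz":0.05,"ax":0,"ay":0,"az":0,"grip":1},{"dx":0.54,"dy":-0.53,"dz":0.05,"ax":0,"ay":0,"az":0,"grip":1},{"dx":0.54,"dy":-0.53,"dz":0.05,"ax":0,"ay":0,"az":0,"grip":1},{"dx":0.54,"dy":-0.53,"dz":0.05,"ax":0,"ay":0,"az":0,"grip":1}]'
python3 -m jog '[{"dx":0.32,"dy":-0.32,"dz":0.03,"ax":0,"ay":0,"az":0.315,"grip":1},{"dx":0.32,"dy":-0.32,"dz":0.03,"ax":0,"ay":0,"az":0.315,"grip":1},{"dx":0.32,"dy":-0.32,"dz":0.03,"ax":0,"ay":0,"az":0.315,"grip":1},{"dx":0.32,"dy":-0.32,"dz":0.03,"ax":0,"ay":0,"az":0.315,"grip":1},{"dx":0.32,"dy":-0.32,"dz":0.03,"ax":0,"ay":0,"az":0.315,"grip":1}]' 25
python3 -c "
from h import *
delta(.583,.2415,.22,-10.6)"
```

```text
clock: 1.77
position: [0.5321, 0.1413, 0.2677]
ee_rot: [-0.001, 0.988, 0.155, 0.0]
contact_force: [0.2, -0.7, -0.1]
width: 0.0855
gripper_force: 0.0
clock: 2.18
position: [0.5829, 0.2394, 0.2595]
ee_rot: [0.001, 0.996, -0.093, -0.001]
contact_force: [1.1, -0.3, -1.4]
width: 0.0857
gripper_force: 0.0
t 2.18 d [-0.0008 -0.0087  0.1582] a [ 0.0008  0.0015 -0.0008] F [ 1.1 -0.3 -1.4] M [-0.01  0.03 -0.01] w 0.0857 g 0.0 q [ 0.28  0.35  1.33 -0.    1.47  2.04]
```

```bash
python3 -m jog '[{"dx":0,"dy":-0.008,"dz":0.1,"ax":0,"ay":0,"az":0,"grip":1},{"dx":0,"dy":-0.008,"dz":0.16,"ax":0,"ay":0,"az":0,"grip":1},{"dx":0,"dy":-0.008,"dz":0.16,"ax":0,"ay":0,"az":0,"grip":1},{"dx":0,"dy":-0.008,"dz":0.16,"ax":0,"ay":0,"az":0,"grip":1}]' 25
python3 - <<'E'
from h import *
from rig import manip
delta(.583,.2415,.168,-10.6)
s=manip.get_image("side")["img"][:,:,::-1];t=manip.get_image("top")["img"][:,:,::-1]
o=np.hstack([cv2.resize(a,(400,400),interpolation=cv2.INTER_CUBIC) for a in(t[145:205,150:210],s[120:180,230:290])])
cv2.imwrite("pics/pre.png",o)
E
```

```text
clock: 2.52
position: [0.5824, 0.2387, 0.2206]
ee_rot: [0.001, 0.996, -0.093, -0.001]
contact_force: [0.5, 0.5, 0.3]
width: 0.0856
gripper_force: 0.0
t 2.52 d [ 0.0008 -0.0117  0.2105] a [ 0.0009  0.0014 -0.0005] F [0.5 0.5 0.3] M [-0.04 -0.04  0.03] w 0.0856 g 0.0 q [ 0.28  0.36  1.4  -0.    1.38  2.04]
```

View pics/pre.png

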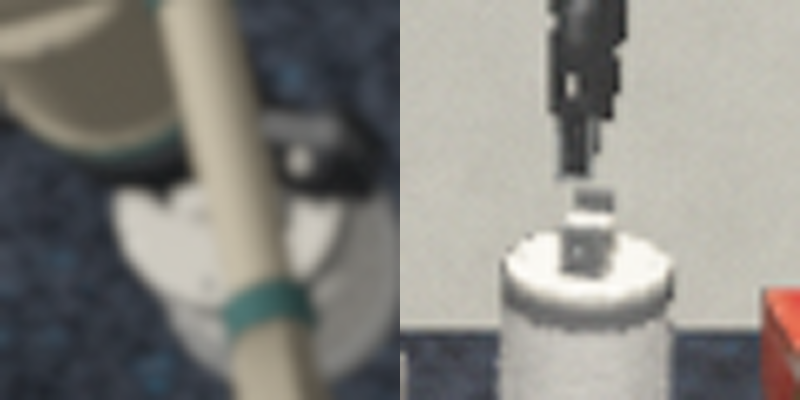

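The side view shows the fingers straddling the tabs (near finger at (573,150), near tab at (585,245), which fits perspective and yaw). I'm descending.

```bash
python3 -m jog '[{"dx":0.001,"dy":-0.012,"dz":0.08,"ax":0,"ay":0,"az":0,"grip":1},{"dx":0.001,"dy":-0.012,"dz":0.14,"ax":0,"ay":0,"az":0,"grip":1},{"dx":0.001,"dy":-0.012,"dz":0.18,"ax":0,"ay":0,"az":0,"grip":1},{"dx":0.001,"dy":-0.012,"dz":0.2,"ax":0,"ay":0,"az":0,"grip":1},{"dx":0.001,"dy":-0.012,"dz":0.21,"ax":0,"ay":0,"az":0,"grip":1}]' 25
python3 - <<'E'
from h import *
from rig import manip
delta(.583,.2415,.168,-10.6)
s=manip.get_image("side")["img"][:,:,::-1]
cv2.imwrite("pics/pre2.png",cv2.resize(s[120:180,230:290],(600,600),interpolation=cv2.INTER_CUBIC))
E
```

```text
clock: 3.03
position: [0.5841, 0.2424, 0.1688]
ee_rot: [0.0, 0.996, -0.093, 0.0]
contact_force: [-0.3, -0.7, 0.1]
width: 0.0853
gripper_force: 0.0
t 3.03 d [-0.0038  0.0042  0.0031] a [ 0.0001 -0.0001 -0.0012] F [-0.3 -0.7  0.1] M [-0.01  0.03  0.01] w 0.0853 g 0.0 q [ 0.28  0.4   1.48 -0.    1.27  2.04]
```

View pics/pre2.png

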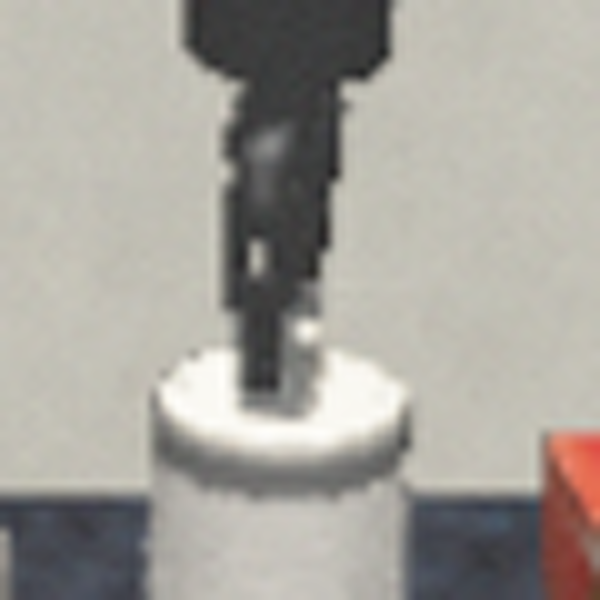

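```bash
python3 -m jog '[{"dx":0,"dy":0.002,"dz":0,"ax":0,"ay":0,"az":0,"grip":-1},{"dx":0,"dy":0.002,"dz":0,"ax":0,"ay":0,"az":0,"grip":-1},{"dx":0,"dy":0.002,"dz":0,"ax":0,"ay":0,"az":0,"grip":-1},{"dx":0,"dy":0.002,"dz":0,"ax":0,"ay":0,"az":0,"grip":-1},{"dx":0,"dy":0.002,"dz":0,"ax":0,"ay":0,"az":0,"grip":-1}]' 25
python3 -m jog '[{"dx":0,"dy":0,"dz":0,"ax":0,"ay":0,"az":0,"grip":-1},{"dx":0,"dy":0,"dz":0,"ax":0,"ay":0,"az":0,"grip":-1},{"dx":0,"dy":0,"dz":0,"ax":0,"ay":0,"az":0,"grip":-1},{"dx":0,"dy":0,"dz":0,"ax":0,"ay":0,"az":0,"grip":-1},{"dx":0,"dy":0,"dz":0,"ax":0,"ay":0,"az":0,"grip":-1}]' 25
python3 - <<'E'
from h import *
delta(.583,.2415,.168,-10.6)
E
```

```text
clock: 3.5
position: [0.5847, 0.2423, 0.1725]
ee_rot: [-0.001, 0.996, -0.093, 0.002]
contact_force: [-3.5, -0.6, 12.2]
width: 0.0424
gripper_force: 25.9
clock: 3.92
position: [0.5847, 0.2423, 0.1726]
ee_rot: [-0.001, 0.996, -0.093, 0.002]
contact_force: [-2.5, -0.4, 11.8]
width: 0.0423
gripper_force: 25.8
t 3.92 d [-0.0062  0.0046  0.0182] a [-0.0012 -0.0025 -0.0014] F [-2.5 -0.4 11.8] M [-0.14  0.51 -0.11] w 0.0423 g 25.832752883434296 q [ 0.28  0.4   1.47 -0.    1.27  2.04]
```

The fingertips swing forward as they close and press on the disc (+12 N). I'll reopen, rise and regrip.

```bash
python3 -m jog '[{"dx":0,"dy":0,"dz":0,"ax":0,"ay":0,"az":0,"grip":0.6},{"dx":0,"dy":0,"dz":0,"ax":0,"ay":0,"az":0,"grip":0.6},{"dx":-0.004,"dy":0.004,"dz":-0.03,"ax":0,"ay":0,"az":0,"grip":0.6},{"dx":-0.004,"dy":0.004,"dz":-0.035,"ax":0,"ay":0,"az":0,"grip":0.6},{"dx":-0.004,"dy":0.004,"dz":-0.035,"ax":0,"ay":0,"az":0,"grip":0.6}]' 25
python3 - <<'E'
from h import *
delta(.583,.2415,.176,-10.6)
E
python3 -m jog '[{"dx":0,"dy":0,"dz":0,"ax":0,"ay":0,"az":0,"grip":-1},{"dx":0,"dy":0,"dz":0,"ax":0,"ay":0,"az":0,"grip":-1},{"dx":0,"dy":0,"dz":0,"ax":0,"ay":0,"az":0,"grip":-1},{"dx":0,"dy":0,"dz":0,"ax":0,"ay":0,"az":0,"grip":-1},{"dx":0,"dy":0,"dz":0,"ax":0,"ay":0,"az":0,"grip":-1}]' 25
python3 - <<'E'
from h import *
delta(.583,.2415,.176,-10.6)
E
```

```text
clock: 4.33
position: [0.5833, 0.2414, 0.1782]
ee_rot: [-0.0, 0.996, -0.093, 0.001]
contact_force: [-0.6, -0.4, 0.1]
width: 0.0683
gripper_force: 0.0
t 4.33 d [-0.0012 -0.      0.009 ] a [-0.0004 -0.0008 -0.0013] F [-0.6 -0.4  0.1] M [-0.01 -0.03  0.05] w 0.0683 g 0.0 q [ 0.28  0.39  1.47 -0.    1.28  2.04]
clock: 4.75
position: [0.5832, 0.2419, 0.1806]
ee_rot: [-0.001, 0.996, -0.093, 0.001]
contact_force: [-2.3, -0.2, 12.1]
width: 0.0418
gripper_force: 25.6
t 4.75 d [-0.0006  0.0016  0.0183] a [-0.0013 -0.0017 -0.0013] F [-2.3 -0.2 12.1] M [-0.04  0.56 -0.12] w 0.0418 g 25.579175055027008 q [0.28 0.39 1.46 0.   1.29 2.04]
```

Run:
```python
from h import *
for z in(.165,.17,.175,.18,.185): print(z,((proj("side",[[.574,.194,z]])-[230,120]+.5)*10).round(0), ((proj("side",[[.578,.214,z]])-[230,120]+.5)*10).round(0))
```

```text
0.165 [[268. 451.]] [[275. 428.]]
0.17 [[268. 439.]] [[276. 415.]]
0.175 [[268. 426.]] [[276. 403.]]
0.18 [[269. 413.]] [[276. 390.]]
0.185 [[269. 401.]] [[277. 377.]]
```

The fingertips when open sit about 13 mm behind the TCP, so the 12 N came from pads sliding on the tabs, not from the disc. I'll regrip lower, then relieve the vertical load.

```bash
python3 -m jog '[{"dx":0,"dy":0,"dz":0,"ax":0,"ay":0,"az":0,"grip":0.6},{"dx":0,"dy":0,"dz":0,"ax":0,"ay":0,"az":0,"grip":0.6},{"dx":-0.001,"dy":0,"dz":0.03,"ax":0,"ay":0,"az":0,"grip":0.6},{"dx":-0.001,"dy":0,"dz":0.05,"ax":0,"ay":0,"az":0,"grip":0.6},{"dx":-0.001,"dy":0,"dz":0.054,"ax":0,"ay":0,"az":0,"grip":0.6}]' 25
python3 -m jog '[{"dx":0,"dy":0,"dz":0,"ax":0,"ay":0,"az":0,"grip":-1},{"dx":0,"dy":0,"dz":0,"ax":0,"ay":0,"az":0,"grip":-1},{"dx":0,"dy":0,"dz":0,"ax":0,"ay":0,"az":0,"grip":-1},{"dx":0,"dy":0,"dz":0,"ax":0,"ay":0,"az":0,"grip":-1},{"dx":0,"dy":0,"dz":0,"ax":0,"ay":0,"az":0,"grip":-1}]' 25
python3 - <<'E'
from h import *
delta(.583,.2415,.166,-10.6)
E
```

```text
clock: 5.17
position: [0.5814, 0.2409, 0.1618]
ee_rot: [0.001, 0.996, -0.093, -0.002]
contact_force: [-0.4, -0.1, -0.7]
width: 0.0686
gripper_force: 0.0
clock: 5.58
position: [0.5822, 0.242, 0.1658]
ee_rot: [-0.001, 0.996, -0.093, 0.0]
contact_force: [-3.0, 1.1, 6.8]
width: 0.043
gripper_force: 26.8
t 5.58 d [ 0.0036  0.0014 -0.0009] a [-0.0009 -0.0001 -0.0012] F [-3.   1.1  6.8] M [ 0.13  0.6  -0.  ] w 0.043 g 26.789359152317047 q [0.28 0.4  1.49 0.   1.26 2.04]
```

```bash
python3 -m jog '[{"dx":0,"dy":0,"dz":-0.006,"ax":0,"ay":0,"az":0,"grip":-1},{"dx":0,"dy":0,"dz":-0.006,"ax":0,"ay":0,"az":0,"grip":-1},{"dx":0,"dy":0,"dz":-0.006,"ax":0,"ay":0,"az":0,"grip":-1}]' 25
python3 - <<'E'
from h import *
delta(.583,.2415,.166,-10.6)
E
python3 -m jog '[{"dx":0,"dy":0,"dz":0,"ax":0,"ay":0,"az":-0.015,"grip":-1},{"dx":0,"dy":0,"dz":0,"ax":0,"ay":0,"az":-0.03,"grip":-1},{"dx":0,"dy":0,"dz":0,"ax":0,"ay":0,"az":-0.03,"grip":-1},{"dx":0,"dy":0,"dz":0,"ax":0,"ay":0,"az":-0.03,"grip":-1}]' 25
python3 - <<'E'
from h import *
delta(.583,.2415,.166,-10.6)
E
```

```text
clock: 5.83
position: [0.5824, 0.242, 0.1659]
ee_rot: [-0.001, 0.996, -0.093, -0.0]
contact_force: [-0.8, 3.4, 3.9]
width: 0.0425
gripper_force: 27.2
t 5.83 d [ 0.0026  0.0013 -0.0004] a [-0.0007  0.0001 -0.0013] F [-0.8  3.4  3.9] M [ 0.38  0.26 -0.07] w 0.0425 g 27.16676026582718 q [0.28 0.4  1.48 0.   1.26 2.04]
clock: 6.17
position: [0.5825, 0.2418, 0.1659]
ee_rot: [-0.0, 0.998, -0.07, 0.0]
contact_force: [-2.2, 2.3, 5.7]
width: 0.0425
gripper_force: 27.5
t 6.17 d [ 0.0021  0.0009 -0.0005] a [-0.0006 -0.      0.0288] F [-2.2  2.3  5.7] M [ 0.46  0.42 -0.09] w 0.0425 g 27.535901069641113 q [0.28 0.4  1.48 0.   1.26 1.99]
```

```bash
for i in 1; do python3 -m jog '[{"dx":0,"dy":0,"dz":0,"ax":0,"ay":0,"az":-0.015,"grip":-1},{"dx":0,"dy":0,"dz":0,"ax":0,"ay":0,"az":-0.03,"grip":-1},{"dx":0,"dy":0,"dz":0,"ax":0,"ay":0,"az":-0.03,"grip":-1}]' 24 >/dev/null
python3 -c "
from h import *
delta(.583,.2415,.166,-10.6)"; done
python3 -m jog '[{"dx":0,"dy":0,"dz":0,"ax":0,"ay":0,"az":-0.015,"grip":-1},{"dx":0,"dy":0,"dz":0,"ax":0,"ay":0,"az":-0.03,"grip":-1},{"dx":0,"dy":0,"dz":0,"ax":0,"ay":0,"az":-0.03,"grip":-1}]' 24 >/dev/null
python3 -c "
from h import *
delta(.583,.2415,.166,-10.6)"
```

```text
t 6.42 d [ 0.002   0.0005 -0.0005] a [-0.0004 -0.      0.0591] F [-2.   2.8  5.1] M [ 0.46  0.38 -0.1 ] w 0.0424 g 27.54519760608673 q [0.28 0.4  1.48 0.   1.26 1.95]
t 6.67 d [ 0.0018  0.0001 -0.0004] a [-0.0003 -0.0001  0.0891] F [-2.   2.3  5.4] M [ 0.42  0.4  -0.16] w 0.0428 g 27.547079622745514 q [0.28 0.4  1.48 0.   1.26 1.9 ]
```

```bash
python3 -m jog '[{"dx":0,"dy":0,"dz":0,"ax":0,"ay":0,"az":-0.015,"grip":-1},{"dx":0,"dy":0,"dz":0,"ax":0,"ay":0,"az":-0.03,"grip":-1},{"dx":0,"dy":0,"dz":0,"ax":0,"ay":0,"az":-0.03,"grip":-1}]' 24 >/dev/null
python3 -c "
from h import *
delta(.583,.2415,.166,-10.6)"
python3 -m jog '[{"dx":0,"dy":0,"dz":0,"ax":0,"ay":0,"az":-0.015,"grip":-1},{"dx":0,"dy":0,"dz":0,"ax":0,"ay":0,"az":-0.03,"grip":-1},{"dx":0,"dy":0,"dz":0,"ax":0,"ay":0,"az":-0.03,"grip":-1}]' 24 >/dev/null
python3 -c "
from h import *
delta(.583,.2415,.166,-10.6)"
```

```text
t 6.92 d [ 0.0017 -0.0003 -0.0003] a [-1.000e-04 -2.000e-04  1.191e-01] F [-3.   2.6  5.4] M [ 0.4   0.36 -0.08] w 0.043 g 27.545620501041412 q [0.28 0.4  1.48 0.   1.26 1.85]
t 7.17 d [ 0.0016 -0.0008 -0.0005] a [ 0.     -0.0002  0.1491] F [-2.7  1.5  5. ] M [ 0.35  0.38 -0.15] w 0.0424 g 27.542259693145752 q [ 0.28  0.4   1.48 -0.    1.26  1.8 ]
```

It turns freely. Continuing to about 0.47 rad, then in small steps.

```bash
python3 -m jog '[{"dx":0,"dy":0,"dz":0,"ax":0,"ay":0,"az":-0.03,"grip":-1},{"dx":0,"dy":0,"dz":0,"ax":0,"ay":0,"az":-0.06,"grip":-1},{"dx":0,"dy":0,"dz":0,"ax":0,"ay":0,"az":-0.09,"grip":-1},{"dx":0,"dy":0,"dz":0,"ax":0,"ay":0,"az":-0.12,"grip":-1},{"dx":0,"dy":0,"dz":0,"ax":0,"ay":0,"az":-0.15,"grip":-1}]' 24 >/dev/null
python3 -c "
from h import *
delta(.583,.2415,.166,-10.6)"
python3 -m jog '[{"dx":0,"dy":0,"dz":0,"ax":0,"ay":0,"az":-0.015,"grip":-1},{"dx":0,"dy":0,"dz":0,"ax":0,"ay":0,"az":-0.03,"grip":-1},{"dx":0,"dy":0,"dz":0,"ax":0,"ay":0,"az":-0.03,"grip":-1}]' 24 >/dev/null
python3 -c "
from h import *
delta(.583,.2415,.166,-10.6)"
```

```text
t 7.58 d [ 0.0009 -0.0029 -0.0005] a [ 0.0007 -0.0006  0.3001] F [-1.3 -0.3  5.2] M [ 0.12  0.26 -0.21] w 0.0424 g 27.480997145175934 q [ 0.28  0.4   1.48 -0.    1.26  1.57]
t 7.83 d [ 0.0007 -0.0033 -0.0004] a [ 0.0008 -0.0008  0.3293] F [-0.9  1.1  5.6] M [ 0.09  0.22 -0.06] w 0.0425 g 27.48737543821335 q [ 0.28  0.4   1.48 -0.    1.26  1.52]
```

```bash
python3 -m jog '[{"dx":0,"dy":0,"dz":0,"ax":0,"ay":0,"az":-0.01,"grip":-1},{"dx":0,"dy":0,"dz":0,"ax":0,"ay":0,"az":-0.02,"grip":-1},{"dx":0,"dy":0,"dz":0,"ax":0,"ay":0,"az":-0.02,"grip":-1}]' 24 >/dev/null
python3 -c "
from h import *
delta(.583,.2415,.166,-10.6)"
python3 -m jog '[{"dx":0,"dy":0,"dz":0,"ax":0,"ay":0,"az":-0.01,"grip":-1},{"dx":0,"dy":0,"dz":0,"ax":0,"ay":0,"az":-0.02,"grip":-1},{"dx":0,"dy":0,"dz":0,"ax":0,"ay":0,"az":-0.02,"grip":-1}]' 24 >/dev/null
python3 -c "
from h import *
delta(.583,.2415,.166,-10.6)"
```

```text
t 8.08 d [ 0.0006 -0.0037 -0.0005] a [ 0.0009 -0.0008  0.349 ] F [-0.7 -0.2  5.5] M [ 0.1   0.22 -0.13] w 0.0425 g 27.487827837467194 q [ 0.28  0.4   1.48 -0.    1.26  1.49]
t 8.33 d [ 0.0005 -0.0039 -0.0005] a [ 0.001  -0.0009  0.3691] F [-0.8 -0.5  5.2] M [ 0.08  0.14 -0.11] w 0.0421 g 27.483526468276978 q [ 0.28  0.4   1.48 -0.    1.26  1.46]
```

```bash
cat > g.py <<'E'
from rig import manip
import sys,numpy as np
s=manip.get_state();q=s["ee_rot"];h=2*np.degrees(np.arctan2(q[2],q[1]));m=s["moment"][2]
print(round(s["clock"],2),"turned",round(np.radians(h+10.6),3),"Mz",round(m,3),"F",s["contact_force"].round(1),"g",round(s["gripper_force"],1));sys.exit(abs(m)>.33)
E
python3 -m jog '[{"dx":0,"dy":0,"dz":0,"ax":0,"ay":0,"az":-0.01,"grip":-1},{"dx":0,"dy":0,"dz":0,"ax":0,"ay":0,"az":-0.01,"grip":-1}]' 24 >/dev/null; python3 g.py &&
python3 -m jog '[{"dx":0,"dy":0,"dz":0,"ax":0,"ay":0,"az":-0.01,"grip":-1},{"dx":0,"dy":0,"dz":0,"ax":0,"ay":0,"az":-0.01,"grip":-1}]' 24 >/dev/null; python3 g.py &&
python3 -m jog '[{"dx":0,"dy":0,"dz":0,"ax":0,"ay":0,"az":-0.01,"grip":-1},{"dx":0,"dy":0,"dz":0,"ax":0,"ay":0,"az":-0.01,"grip":-1}]' 24 >/dev/null; python3 g.py &&
python3 -m jog '[{"dx":0,"dy":0,"dz":0,"ax":0,"ay":0,"az":-0.01,"grip":-1},{"dx":0,"dy":0,"dz":0,"ax":0,"ay":0,"az":-0.01,"grip":-1}]' 24 >/dev/null; python3 g.py &&
python3 -m jog '[{"dx":0,"dy":0,"dz":0,"ax":0,"ay":0,"az":-0.01,"grip":-1},{"dx":0,"dy":0,"dz":0,"ax":0,"ay":0,"az":-0.01,"grip":-1}]' 24 >/dev/null; python3 g.py &&
python3 -m jog '[{"dx":0,"dy":0,"dz":0,"ax":0,"ay":0,"az":-0.01,"grip":-1},{"dx":0,"dy":0,"dz":0,"ax":0,"ay":0,"az":-0.01,"grip":-1}]' 24 >/dev/null; python3 g.py
```

```text
8.5 turned 0.595 Mz -0.107 F [-0.2 -0.7  4.5] g 27.5
8.5 turned 0.595 Mz -0.107 F [-0.2 -0.7  4.5] g 27.5
8.5 turned 0.595 Mz -0.107 F [-0.2 -0.7  4.5] g 27.5
8.5 turned 0.595 Mz -0.107 F [-0.2 -0.7  4.5] g 27.5
8.5 turned 0.595 Mz -0.107 F [-0.2 -0.7  4.5] g 27.5
8.5 turned 0.595 Mz -0.107 F [-0.2 -0.7  4.5] g 27.5False
False
False
False
False
False
```

```bash
sed -i 's/sys.exit(abs(m)>.33)/sys.exit(int(abs(m)>.33))/' g.py
python3 -m jog '[{"dx":0,"dy":0,"dz":0,"ax":0,"ay":0,"az":-0.01,"grip":-1},{"dx":0,"dy":0,"dz":0,"ax":0,"ay":0,"az":-0.01,"grip":-1}]' 24 >/dev/null && python3 g.py &&
python3 -m jog '[{"dx":0,"dy":0,"dz":0,"ax":0,"ay":0,"az":-0.01,"grip":-1},{"dx":0,"dy":0,"dz":0,"ax":0,"ay":0,"az":-0.01,"grip":-1}]' 24 >/dev/null && python3 g.py &&
python3 -m jog '[{"dx":0,"dy":0,"dz":0,"ax":0,"ay":0,"az":-0.01,"grip":-1},{"dx":0,"dy":0,"dz":0,"ax":0,"ay":0,"az":-0.01,"grip":-1}]' 24 >/dev/null && python3 g.py &&
python3 -m jog '[{"dx":0,"dy":0,"dz":0,"ax":0,"ay":0,"az":-0.01,"grip":-1},{"dx":0,"dy":0,"dz":0,"ax":0,"ay":0,"az":-0.01,"grip":-1}]' 24 >/dev/null && python3 g.py &&
python3 -m jog '[{"dx":0,"dy":0,"dz":0,"ax":0,"ay":0,"az":-0.01,"grip":-1},{"dx":0,"dy":0,"dz":0,"ax":0,"ay":0,"az":-0.01,"grip":-1}]' 24 >/dev/null && python3 g.py &&
python3 -m jog '[{"dx":0,"dy":0,"dz":0,"ax":0,"ay":0,"az":-0.01,"grip":-1},{"dx":0,"dy":0,"dz":0,"ax":0,"ay":0,"az":-0.01,"grip":-1}]' 24 >/dev/null && python3 g.py
```

```text
8.67 turned 0.611 Mz -0.11 F [-0.2 -0.4  5.1] g 27.5
8.83 turned 0.627 Mz -0.09 F [-0.3 -0.9  5. ] g 27.5
9.0 turned 0.643 Mz -0.114 F [ 0.4 -1.   5. ] g 27.5
9.17 turned 0.658 Mz -0.048 F [0.3 0.  5.2] g 27.5
9.33 turned 0.674 Mz -0.114 F [-0.4 -0.5  5.1] g 27.5
9.5 turned 0.69 Mz -0.059 F [-0.6 -0.8  4.5] g 27.5
```

```bash
python3 -m jog '[{"dx":0,"dy":0,"dz":0,"ax":0,"ay":0,"az":-0.01,"grip":-1},{"dx":0,"dy":0,"dz":0,"ax":0,"ay":0,"az":-0.01,"grip":-1}]' 24 >/dev/null && python3 g.py &&
python3 -m jog '[{"dx":0,"dy":0,"dz":0,"ax":0,"ay":0,"az":-0.01,"grip":-1},{"dx":0,"dy":0,"dz":0,"ax":0,"ay":0,"az":-0.01,"grip":-1}]' 24 >/dev/null && python3 g.py &&
python3 -m jog '[{"dx":0,"dy":0,"dz":0,"ax":0,"ay":0,"az":-0.01,"grip":-1},{"dx":0,"dy":0,"dz":0,"ax":0,"ay":0,"az":-0.01,"grip":-1}]' 24 >/dev/null && python3 g.py &&
python3 -m jog '[{"dx":0,"dy":0,"dz":0,"ax":0,"ay":0,"az":-0.01,"grip":-1},{"dx":0,"dy":0,"dz":0,"ax":0,"ay":0,"az":-0.01,"grip":-1}]' 24 >/dev/null && python3 g.py &&
python3 -m jog '[{"dx":0,"dy":0,"dz":0,"ax":0,"ay":0,"az":-0.01,"grip":-1},{"dx":0,"dy":0,"dz":0,"ax":0,"ay":0,"az":-0.01,"grip":-1}]' 24 >/dev/null && python3 g.py &&
python3 -m jog '[{"dx":0,"dy":0,"dz":0,"ax":0,"ay":0,"az":-0.01,"grip":-1},{"dx":0,"dy":0,"dz":0,"ax":0,"ay":0,"az":-0.01,"grip":-1}]' 24 >/dev/null && python3 g.py &&
python3 -m jog '[{"dx":0,"dy":0,"dz":0,"ax":0,"ay":0,"az":-0.01,"grip":-1},{"dx":0,"dy":0,"dz":0,"ax":0,"ay":0,"az":-0.01,"grip":-1}]' 24 >/dev/null && python3 g.py &&
python3 -m jog '[{"dx":0,"dy":0,"dz":0,"ax":0,"ay":0,"az":-0.01,"grip":-1},{"dx":0,"dy":0,"dz":0,"ax":0,"ay":0,"az":-0.01,"grip":-1}]' 24 >/dev/null && python3 g.py &&
python3 -m jog '[{"dx":0,"dy":0,"dz":0,"ax":0,"ay":0,"az":-0.01,"grip":-1},{"dx":0,"dy":0,"dz":0,"ax":0,"ay":0,"az":-0.01,"grip":-1}]' 24 >/dev/null && python3 g.py &&
python3 -m jog '[{"dx":0,"dy":0,"dz":0,"ax":0,"ay":0,"az":-0.01,"grip":-1},{"dx":0,"dy":0,"dz":0,"ax":0,"ay":0,"az":-0.01,"grip":-1}]' 24 >/dev/null && python3 g.py
```

```text
9.67 turned 0.706 Mz -0.115 F [-0.6 -0.4  4.7] g 27.5
9.83 turned 0.721 Mz -0.086 F [ 0.3 -1.   4.3] g 27.5
10.0 turned 0.737 Mz -0.086 F [0.4 0.  4.7] g 27.5
10.17 turned 0.753 Mz -0.095 F [ 0.2 -0.1  4.9] g 27.5
10.33 turned 0.768 Mz -0.135 F [0.1 0.1 4.7] g 27.5
10.5 turned 0.784 Mz -0.077 F [-0.  -0.3  4.5] g 27.5
10.67 turned 0.8 Mz -0.125 F [ 0.4 -0.2  5.7] g 27.5
10.83 turned 0.816 Mz -0.146 F [ 0.2 -0.9  4.4] g 27.5
11.0 turned 0.831 Mz -0.129 F [ 0.  -1.   5.2] g 27.5
11.17 turned 0.847 Mz -0.064 F [ 0.  -0.6  5.9] g 27.5
```

```bash
python3 -m jog '[{"dx":0,"dy":0,"dz":0,"ax":0,"ay":0,"az":-0.01,"grip":-1},{"dx":0,"dy":0,"dz":0,"ax":0,"ay":0,"az":-0.01,"grip":-1}]' 24 >/dev/null && python3 g.py &&
python3 -m jog '[{"dx":0,"dy":0,"dz":0,"ax":0,"ay":0,"az":-0.01,"grip":-1},{"dx":0,"dy":0,"dz":0,"ax":0,"ay":0,"az":-0.01,"grip":-1}]' 24 >/dev/null && python3 g.py &&
python3 -m jog '[{"dx":0,"dy":0,"dz":0,"ax":0,"ay":0,"az":-0.01,"grip":-1},{"dx":0,"dy":0,"dz":0,"ax":0,"ay":0,"az":-0.01,"grip":-1}]' 24 >/dev/null && python3 g.py &&
python3 -m jog '[{"dx":0,"dy":0,"dz":0,"ax":0,"ay":0,"az":-0.01,"grip":-1},{"dx":0,"dy":0,"dz":0,"ax":0,"ay":0,"az":-0.01,"grip":-1}]' 24 >/dev/null && python3 g.py &&
python3 -m jog '[{"dx":0,"dy":0,"dz":0,"ax":0,"ay":0,"az":-0.01,"grip":-1},{"dx":0,"dy":0,"dz":0,"ax":0,"ay":0,"az":-0.01,"grip":-1}]' 24 >/dev/null && python3 g.py &&
python3 -m jog '[{"dx":0,"dy":0,"dz":0,"ax":0,"ay":0,"az":-0.01,"grip":-1},{"dx":0,"dy":0,"dz":0,"ax":0,"ay":0,"az":-0.01,"grip":-1}]' 24 >/dev/null && python3 g.py &&
python3 -m jog '[{"dx":0,"dy":0,"dz":0,"ax":0,"ay":0,"az":-0.01,"grip":-1},{"dx":0,"dy":0,"dz":0,"ax":0,"ay":0,"az":-0.01,"grip":-1}]' 24 >/dev/null && python3 g.py &&
python3 -m jog '[{"dx":0,"dy":0,"dz":0,"ax":0,"ay":0,"az":-0.01,"grip":-1},{"dx":0,"dy":0,"dz":0,"ax":0,"ay":0,"az":-0.01,"grip":-1}]' 24 >/dev/null && python3 g.py &&
python3 -m jog '[{"dx":0,"dy":0,"dz":0,"ax":0,"ay":0,"az":-0.01,"grip":-1},{"dx":0,"dy":0,"dz":0,"ax":0,"ay":0,"az":-0.01,"grip":-1}]' 24 >/dev/null && python3 g.py &&
python3 -m jog '[{"dx":0,"dy":0,"dz":0,"ax":0,"ay":0,"az":-0.01,"grip":-1},{"dx":0,"dy":0,"dz":0,"ax":0,"ay":0,"az":-0.01,"grip":-1}]' 24 >/dev/null && python3 g.py
```

```text
11.33 turned 0.863 Mz -0.083 F [-0.2 -0.1  5.7] g 27.5
11.5 turned 0.878 Mz -0.213 F [-0.1 -0.2  5.5] g 27.5
11.67 turned 0.894 Mz -0.148 F [0.6 1.  5.5] g 27.5
11.83 turned 0.909 Mz -0.369 F [-0.   0.7  5.6] g 27.6
```

```bash
python3 -m jog '[{"dx":0,"dy":0,"dz":0,"ax":0,"ay":0,"az":0,"grip":-1}]' 24 >/dev/null ; python3 g.py 
python3 -m jog '[{"dx":0,"dy":0,"dz":0,"ax":0,"ay":0,"az":-0.004,"grip":-1},{"dx":0,"dy":0,"dz":0,"ax":0,"ay":0,"az":-0.004,"grip":-1}]' 24 >/dev/null ; python3 g.py
```

```text
11.92 turned 0.909 Mz -0.344 F [-0.2  0.2  4. ] g 27.6
12.08 turned 0.915 Mz -0.45 F [-0.5 -0.3  5. ] g 27.7
```

The stop is confirmed (0.45 N m, rising). I'm backing off 0.05 rad and lifting gently.

```bash
python3 -m jog '[{"dx":0,"dy":0,"dz":0,"ax":0,"ay":0,"az":0.03,"grip":-1},{"dx":0,"dy":0,"dz":0,"ax":0,"ay":0,"az":0.032,"grip":-1},{"dx":0,"dy":0,"dz":0,"ax":0,"ay":0,"az":0.032,"grip":-1}]' 24 >/dev/null ; python3 g.py 
python3 -m jog '[{"dx":0,"dy":0,"dz":-0.01,"ax":0,"ay":0,"az":0,"grip":-1},{"dx":0,"dy":0,"dz":-0.02,"ax":0,"ay":0,"az":0,"grip":-1},{"dx":0,"dy":0,"dz":-0.02,"ax":0,"ay":0,"az":0,"grip":-1}]' 24; python3 g.py
```

```text
12.33 turned 0.866 Mz 0.059 F [0.4 1.1 5.6] g 27.5
clock: 12.58
position: [0.5825, 0.241, 0.1701]
ee_rot: [0.0, 0.943, 0.334, -0.0]
contact_force: [0.6, 1.1, -0.8]
width: 0.0421
gripper_force: 25.9
12.58 turned 0.865 Mz -0.022 F [ 0.6  1.1 -0.8] g 25.9
```

```bash
python3 -m jog '[{"dx":0,"dy":0,"dz":-0.03,"ax":0,"ay":0,"az":0,"grip":-1},{"dx":0,"dy":0,"dz":-0.06,"ax":0,"ay":0,"az":0,"grip":-1},{"dx":0,"dy":0,"dz":-0.09,"ax":0,"ay":0,"az":0,"grip":-1},{"dx":0,"dy":0,"dz":-0.12,"ax":0,"ay":0,"az":0,"grip":-1},{"dx":0,"dy":0,"dz":-0.16,"ax":0,"ay":0,"az":0,"grip":-1}]' 24; python3 g.py
python3 -m jog '[{"dx":0,"dy":0,"dz":-0.06,"ax":0,"ay":0,"az":0,"grip":-1},{"dx":0,"dy":0,"dz":-0.12,"ax":0,"ay":0,"az":0,"grip":-1},{"dx":0,"dy":0,"dz":-0.18,"ax":0,"ay":0,"az":0,"grip":-1},{"dx":0,"dy":0,"dz":-0.18,"ax":0,"ay":0,"az":0,"grip":-1}]' 24
python3 - <<'E'
from h import *
from rig import manip
delta(.476,-.276,.26,39)
s=manip.get_image("side")["img"][:,:,::-1]
cv2.imwrite("pics/lift.png",cv2.resize(s[80:180,210:310],(600,600),interpolation=cv2.INTER_CUBIC))
E
```

```text
clock: 13.0
position: [0.5824, 0.2413, 0.2113]
ee_rot: [0.0, 0.943, 0.334, -0.0]
contact_force: [0.6, 0.3, -1.2]
width: 0.0429
gripper_force: 25.9
13.0 turned 0.865 Mz 0.045 F [ 0.6  0.3 -1.2] g 25.9
clock: 13.33
position: [0.5843, 0.2419, 0.26]
ee_rot: [0.0, 0.943, 0.334, 0.004]
contact_force: [0.4, 0.4, -0.5]
width: 0.0425
gripper_force: 26.0
t 13.33 d [-1.6397  1.3381 -0.0075] a [ 0.0019 -0.0044 -0.0003] F [ 0.4  0.4 -0.5] M [0.   0.01 0.01] w 0.0425 g 25.962631702423096 q [ 0.28  0.35  1.33 -0.    1.46  1.17]
```

View pics/lift.png

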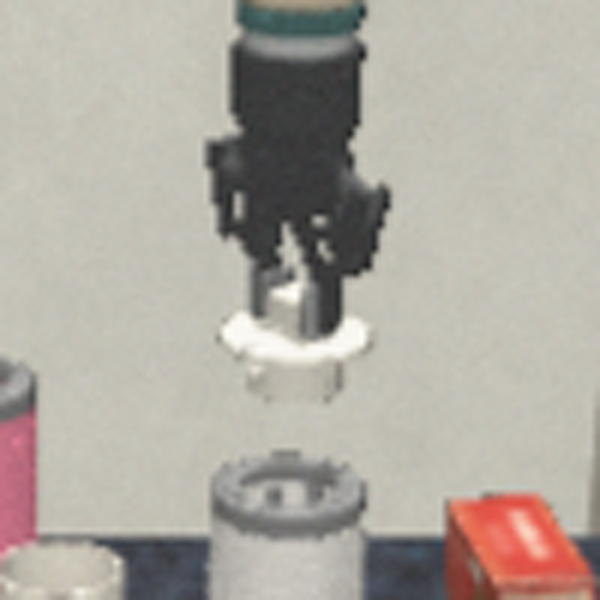

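The picture shows the lid off the open neck, held level by both tabs. I'm carrying it to the board.

```bash
python3 -m jog '[{"dx":-0.04,"dy":0.033,"dz":0,"ax":0,"ay":0,"az":0,"grip":-1},{"dx":-0.12,"dy":0.098,"dz":0,"ax":0,"ay":0,"az":0,"grip":-1},{"dx":-0.22,"dy":0.18,"dz":0,"ax":0,"ay":0,"az":0,"grip":-1},{"dx":-0.32,"dy":0.26,"dz":0,"ax":0,"ay":0,"az":0,"grip":-1},{"dx":-0.42,"dy":0.343,"dz":0,"ax":0,"ay":0,"az":0,"grip":-1}]' 24 | tail -2
python3 -m jog '[{"dx":-0.1,"dy":0.082,"dz":0,"ax":0,"ay":0,"az":0,"grip":-1},{"dx":-0.2,"dy":0.163,"dz":0,"ax":0,"ay":0,"az":0,"grip":-1},{"dx":-0.3,"dy":0.245,"dz":0,"ax":0,"ay":0,"az":0,"grip":-1},{"dx":-0.4,"dy":0.326,"dz":0,"ax":0,"ay":0,"az":0,"grip":-1},{"dx":-0.5,"dy":0.408,"dz":0,"ax":0,"ay":0,"az":0,"grip":-1}]' 24 | tail -2
python3 -m jog '[{"dx":-0.1,"dy":0.082,"dz":0,"ax":0,"ay":0,"az":0,"grip":-1},{"dx":-0.2,"dy":0.163,"dz":0,"ax":0,"ay":0,"az":0,"grip":-1},{"dx":-0.3,"dy":0.245,"dz":0,"ax":0,"ay":0,"az":0,"grip":-1},{"dx":-0.4,"dy":0.326,"dz":0,"ax":0,"ay":0,"az":0,"grip":-1},{"dx":-0.48,"dy":0.39,"dz":0,"ax":0,"ay":0,"az":0,"grip":-1}]' 24 | tail -2
python3 -m jog '[{"dx":-0.07,"dy":0.057,"dz":0,"ax":0,"ay":0,"az":0,"grip":-1},{"dx":-0.13,"dy":0.106,"dz":0,"ax":0,"ay":0,"az":0,"grip":-1},{"dx":-0.18,"dy":0.147,"dz":0,"ax":0,"ay":0,"az":0,"grip":-1},{"dx":-0.21,"dy":0.171,"dz":0,"ax":0,"ay":0,"az":0,"grip":-1},{"dx":-0.22,"dy":0.18,"dz":0,"ax":0,"ay":0,"az":0,"grip":-1}]' 24
python3 -c "
from h import *
delta(.476,-.276,.07,39)"
```

```text
width: 0.0425
gripper_force: 25.9
width: 0.0424
gripper_force: 25.9
width: 0.0424
gripper_force: 25.9
clock: 15.05
position: [0.4738, -0.2715, 0.2545]
ee_rot: [-0.001, 0.943, 0.333, -0.001]
contact_force: [0.8, 0.5, -2.6]
width: 0.0426
gripper_force: 25.9
t 15.05 d [-0.0036  0.021   0.7378] a [-0.0012  0.0009 -0.0017] F [ 0.8  0.5 -2.6] M [ 0.05 -0.01  0.04] w 0.0426 g 25.937297344207764 q [-0.65  0.22  1.52 -0.    1.4   0.25]
```

```bash
python3 -m jog '[{"dx":0,"dy":0.005,"dz":0.06,"ax":0,"ay":0,"az":0,"grip":-1},{"dx":0,"dy":0.01,"dz":0.16,"ax":0,"ay":0,"az":0,"grip":-1},{"dx":0,"dy":0.015,"dz":0.27,"ax":0,"ay":0,"az":0,"grip":-1},{"dx":0,"dy":0.015,"dz":0.38,"ax":0,"ay":0,"az":0,"grip":-1},{"dx":0,"dy":0.015,"dz":0.46,"ax":0,"ay":0,"az":0,"grip":-1}]' 24 | tail -1
python3 -m jog '[{"dx":0,"dy":0,"dz":0.08,"ax":0,"ay":0,"az":0,"grip":-1},{"dx":0,"dy":0,"dz":0.15,"ax":0,"ay":0,"az":0,"grip":-1},{"dx":0,"dy":0,"dz":0.2,"ax":0,"ay":0,"az":0,"grip":-1},{"dx":0,"dy":0,"dz":0.23,"ax":0,"ay":0,"az":0,"grip":-1},{"dx":0,"dy":0,"dz":0.23,"ax":0,"ay":0,"az":0,"grip":-1}]' 24 | tail -1
python3 - <<'E'
from h import *
from rig import manip
delta(.476,-.276,.059,39)
s=manip.get_image("side")["img"][:,:,::-1]
cv2.imwrite("pics/down.png",cv2.resize(s[190:350,160:320],(600,600),interpolation=cv2.INTER_CUBIC))
E
```

```text
gripper_force: 25.9
gripper_force: 25.9
t 15.88 d [-0.0125  0.0134  0.0888] a [-0.0028  0.0006 -0.    ] F [-0.5 -0.5 -0.3] M [0.01 0.01 0.02] w 0.0428 g 25.942254066467285 q [-0.65  0.36  1.78  0.    1.    0.25]
```

View pics/down.png

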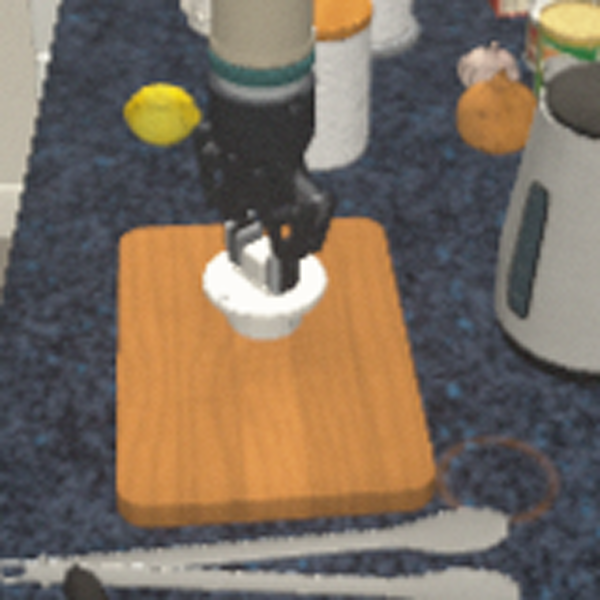

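The lid is level, over the middle of the board and well inside its edges. I'm lowering until contact.

```bash
python3 -m jog '[{"dx":0,"dy":0,"dz":0.02,"ax":0,"ay":0,"az":0,"grip":-1},{"dx":0,"dy":0,"dz":0.045,"ax":0,"ay":0,"az":0,"grip":-1},{"dx":0,"dy":0,"dz":0.06,"ax":0,"ay":0,"az":0,"grip":-1},{"dx":0,"dy":0,"dz":0.07,"ax":0,"ay":0,"az":0,"grip":-1},{"dx":0,"dy":0,"dz":0.07,"ax":0,"ay":0,"az":0,"grip":-1}]' 24 | sed -n '2p;4p'
python3 -m jog '[{"dx":0,"dy":0,"dz":0.007,"ax":0,"ay":0,"az":0,"grip":-1},{"dx":0,"dy":0,"dz":0.007,"ax":0,"ay":0,"az":0,"grip":-1}]' 24 | sed -n '2p;4p'
python3 -m jog '[{"dx":0,"dy":0,"dz":0.005,"ax":0,"ay":0,"az":0,"grip":-1},{"dx":0,"dy":0,"dz":0.005,"ax":0,"ay":0,"az":0,"grip":-1}]' 24 | sed -n '2p;4p'
```

```text
position: [0.4774, -0.2728, 0.0651]
contact_force: [-0.1, 0.4, -1.4]
position: [0.4777, -0.2731, 0.0637]
contact_force: [-0.2, -0.2, -0.7]
position: [0.4777, -0.2731, 0.0625]
contact_force: [-0.6, 0.3, -1.1]
```

```bash
python3 -m jog '[{"dx":0,"dy":0,"dz":0.006,"ax":0,"ay":0,"az":0,"grip":-1},{"dx":0,"dy":0,"dz":0.006,"ax":0,"ay":0,"az":0,"grip":-1}]' 24 | sed -n '2p;4p'
python3 -m jog '[{"dx":0,"dy":0,"dz":0.005,"ax":0,"ay":0,"az":0,"grip":-1},{"dx":0,"dy":0,"dz":0.005,"ax":0,"ay":0,"az":0,"grip":-1}]' 24 | sed -n '2p;4p'
python3 -m jog '[{"dx":0,"dy":0,"dz":0.004,"ax":0,"ay":0,"az":0,"grip":-1},{"dx":0,"dy":0,"dz":0.004,"ax":0,"ay":0,"az":0,"grip":-1}]' 24 | sed -n '2p;4p'
```

```text
position: [0.4776, -0.273, 0.0609]
contact_force: [-0.7, 0.0, -0.8]
position: [0.4776, -0.273, 0.0596]
contact_force: [0.2, 0.5, -1.4]
position: [0.4778, -0.2731, 0.0589]
contact_force: [0.2, -0.0, 0.3]
```

```bash
python3 -m jog '[{"dx":0,"dy":0,"dz":0.003,"ax":0,"ay":0,"az":0,"grip":-1},{"dx":0,"dy":0,"dz":0.003,"ax":0,"ay":0,"az":0,"grip":-1}]' 24 | sed -n '2p;4p'
```

```text
position: [0.4778, -0.2731, 0.0589]
contact_force: [-0.6, 0.9, 4.5]
```

```bash
python3 -m jog '[{"dx":0,"dy":0,"dz":0.006,"ax":0,"ay":0,"az":0,"grip":-1},{"dx":0,"dy":0,"dz":0.006,"ax":0,"ay":0,"az":0,"grip":-1},{"dx":0,"dy":0,"dz":0.008,"ax":0,"ay":0,"az":0,"grip":0.2},{"dx":0,"dy":0,"dz":0.01,"ax":0,"ay":0,"az":0,"grip":0.5},{"dx":0,"dy":0,"dz":0.01,"ax":0,"ay":0,"az":0,"grip":0.8}]' 24
python3 -m jog '[{"dx":0,"dy":0,"dz":0,"ax":0,"ay":0,"az":0,"grip":1},{"dx":0,"dy":0,"dz":0,"ax":0,"ay":0,"az":0,"grip":1},{"dx":0,"dy":0,"dz":-0.02,"ax":0,"ay":0,"az":0,"grip":1},{"dx":0,"dy":0,"dz":-0.06,"ax":0,"ay":0,"az":0,"grip":1},{"dx":0,"dy":0,"dz":-0.12,"ax":0,"ay":0,"az":0,"grip":1}]' 24
python3 -m jog '[{"dx":0,"dy":0,"dz":-0.1,"ax":0,"ay":0,"az":0,"grip":1},{"dx":0,"dy":0,"dz":-0.2,"ax":0,"ay":0,"az":0,"grip":1},{"dx":0,"dy":0,"dz":-0.3,"ax":0,"ay":0,"az":0,"grip":1},{"dx":0,"dy":0,"dz":-0.4,"ax":0,"ay":0,"az":0,"grip":1},{"dx":0,"dy":0,"dz":-0.4,"ax":0,"ay":0,"az":0,"grip":1}]' 24
python3 - <<'E'
from h import *
from rig import manip
s=manip.get_image("side")["img"][:,:,::-1]
cv2.imwrite("pics/end.png",cv2.resize(s,(800,600),interpolation=cv2.INTER_CUBIC))
E
```

```text
clock: 17.77
position: [0.4776, -0.273, 0.0553]
ee_rot: [0.0, 0.943, 0.334, -0.0]
contact_force: [-0.4, 0.8, 0.4]
width: 0.0738
gripper_force: 0.0
clock: 18.18
position: [0.477, -0.2726, 0.0854]
ee_rot: [-0.001, 0.943, 0.334, -0.001]
contact_force: [-0.2, -0.3, -0.5]
width: 0.0857
gripper_force: 0.0
clock: 18.6
position: [0.4805, -0.2751, 0.1919]
ee_rot: [0.005, 0.943, 0.334, 0.003]
contact_force: [0.5, -2.0, 0.5]
width: 0.0857
gripper_force: 0.0
```

View pics/end.png

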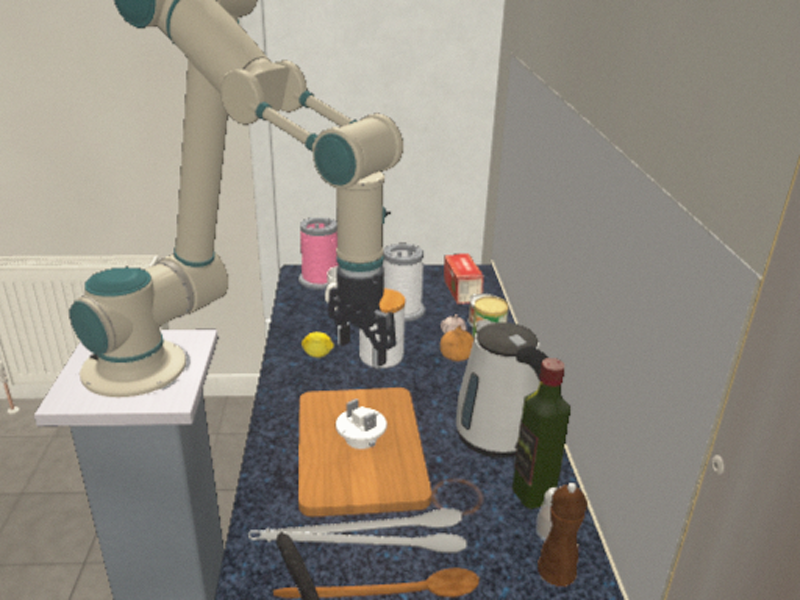

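The lid stands flat on the board at about (361,428), tabs up. The gripper is clear and everything else is where it was.

```bash
python3 -c "
from rig import manip
print(manip.sign_off())"
```

```text
the job is handed in; nothing more can be done
None
```

The canister is open and its lid is flat on the chopping board, tabs up and well inside the edges. The job was handed in at about 18.6 s on the robot clock; no verdict came back.

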